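Clamp the paving scraper for sharpening

ROBOT

A 6-joint arm with a two-finger parallel gripper is mounted at the origin on the work surface. World frame = base frame: x ahead of the robot, y to its left, z up, the work surface at z = 0. Lengths are in m, angles in rad, forces in N, time in s.
With the tool pointing down it reaches from about 0.35 to 0.925 m from the base axis. Payload 6.4 kg.
Tool frame: the origin (TCP) lies between the finger pads, 19 mm behind the fingertips; this is the grasp point; z points along the fingers, y is the line along which they close (so a half turn about z gives the same grasp; the last joint's range is limited). The gripper opens to 85 mm and grips with 20 to 120 N. Pads are 22 mm wide; open, the fingers measure 114 mm over their backs; the gripper's body (76 mm by 85 mm) begins 54 mm behind the grasp point. The pads swing forward as they close: fully open they stand 13 mm farther back than shut.
Start: joints at [-1.274, 0.245, 1.558, -0, 1.339, -0.174], TCP at [0.295, -0.579, 0.25] pointing down, gripper open.
Joint ranges: [-3.13, 3.13], [-1.02, 2.26], [0.13, 2.54], [-0.95, 4.09], [0.21, 2.88], [-2.74, 2.74]. Speed limits (rad/s): [2.57, 2.57, 3.14, 3.14, 3.14, 3.14].

INTERFACE

Orientations are given as a 3x3 rotation matrix whose columns are the frame's x, y, z axes.
In Python, from plant import manip gives the robot as it stands.
- The arm moves only by the shell command python3 -m inch 'ROWS' [FORCE]. ROWS is a JSON object of lists of equal length, an entry for each row: "hand": the opening, from 0 (shut) to 1 (fully open); "linear": the shift along the tool's x, y, z in m, a list of three; "yaw": the turn about the tool's z in units of 5 degrees (1.0 is 5 degrees). A call has exactly 10 rows; each row shifts and turns the commanded pose from where the row before left it, along the tool's axes as they then stand; what a row does not reach is not made up. A row lasts 1/10 s, in which the tool goes at most 50 mm and 8.59 degrees, less where a joint would pass 70% of its speed; a pose out of reach is approached as far as the arm can. A call with a gripper value outside its range is refused whole. The fingers move at their own pace and stop on an object; FORCE is the grip in N (left out, the last holds). Time passes only in rows, so rows that do not move let the fingers close, or fill a call up. It gives the time, the measured TCP pose, the force, the opening and the grip force at its end, in the units of the state.
- manip.observe(): the state, without advancing time (a new reading comes with each control period).
- manip.grab_frame(name): name is "side" or "top" or "wrist"; returns a dict with "color" (400x640x3 uint8, red, green, blue), "intrinsics" (3x3 intrinsics, pixels), "camera_from_world" (4x4, takes a point from world to camera coordinates). Camera axes: x right, y down, z forward; pixel columns grow to the right and rows downward; lengths in m; the calibration is good to about 2 mm. A picture is of the moment at which its call begins. There is no depth.
- manip.close_job(): hands the job in; it is judged then, once.
Trained networks look in the newest picture that a camera, given by its name, has taken for a name from the list of things; names that differ only in an ending like _2 or _b are one class to them, and where a whole thing is asked for, a point or a joint stands for the part that bears it (a point fixed in the world has none). Each returns a list of dicts, best first, with "confidence" (0 to 1); they miss things now and then, are a little off and sometimes report something else, mostly with a low value. They report only what shows in the picture. A call takes as long as a camera call. They do not tell look-alikes from the thing itself.
- manip.masks_of(label, camera): "mask" (400x640 bool, what is visible of it) and "centre" ([column, row] in pixels, amid what is visible of it).
- manip.pinpoint(label, camera): "centre" ([column, row] in pixels: a listed point, or the origin of a listed thing).
The state is a dict: "time_s": time; "joints": joint angles; "joint_vel": joint speeds; "effort": joint torques, N m; "ee_pos": TCP position; "tool_rot": TCP orientation; "force": force on the tool from outside, world axes, zero at the start; "ft_torque": the same for the moment, N m; "grip_width": finger opening in m; "finger_force": force on a finger pad.
Only numpy, scipy, OpenCV 4.12 (cv2) and the standard library are available. Lean on these libraries where they do the work, as an engineer would, in place of code of your own. Each camera call takes 0.05 s, during which the arm holds its last target. There are 200 camera calls.

TASK

Pick up the wooden-handled paving scraper, slide its steel blade down into the sloping slot of the blade clamp until it is fully home against the end stop, and leave it there. Then turn the clamp's black knob clockwise until it clicks once and rests in the notch past that first click, without going on to the second click. Do not disturb the other things on the ledge.

Things in the scene. Friction and masses are not known exactly. Their poses are not given: they have to be found in the camera images.
- scraper: Paving scraper, 200 mm, 0.2 kg, lying flat: plain steel blade 105 x 44 x 5 mm thick, brown wooden handle 95 long x 28 wide x 24 mm high, flush underneath. Origin: centre line of the underside, below the grip point; handle spans x -70 to +25 mm, blade x +25 to +130 mm. x points to the blade's tip, z up through the flat of the blade.
- scraper_tip (a point): Middle of the lower edge of the scraper blade's tip, 130 mm from the scraper's origin along its x.
- clamp_head: Head of the blade clamp (grey and bare metal on a fixed base), its top tilted 26 degrees towards the robot. Origin: middle of the slot's floor at its mouth, 120 mm above the ledge. x points out of the slot and up the slope, away from the robot; y across; z square to the slot floor, up. The blade goes in along -x, scraper z along this z.
- slot_stop (a point): Foot of the slot's end stop, at (-60, 0, 0) mm in the clamp head's frame. The slot is 50 mm wide, 10 mm high (z 0 to 10) and 60 mm deep, so 45 mm of the blade stays outside when home. A top plate (z 10 to 20 mm, x -70 to 0) covers it and carries the knob.
- knob_grip (a point): On the knob's axis at the height for the TCP to grip: at (-35, 0, 58) mm in the clamp head's frame. The knob is a black bar 72 mm long x 16 mm thick on a dark disc 60 mm across; the bar's top is 12 mm above this point, its foot 24 mm below. x along the bar, z along the axis (the clamp head's z).
- knob (a joint): Knob angle in rad, grows clockwise seen from above; at 0 the bar lies along the clamp head's x. Starts at 0 to 0.35, turns lightly to 1.7, then a plunger resists (about 0.25 N m) up to the first click at 2.0; let go before, it springs back. Past it, it jumps into the notch, 2.3 to 2.5. The second click, at 2.8, is too far. Usually takes two grasps.
- torch: Black torch, 165 mm long, lying among the task's things, toggle switch on top; leave alone. Origin at the middle of its underside.
- lockbox: Green plastic padlock box, 85 x 120 x 55 mm; leave alone. Origin at the middle of its underside.
- mug: White ceramic mug, 84 mm across, 95 mm high; leave alone. Origin at the middle of its underside.
- spoon: Steel spoon, 170 mm, lying flat; leave alone. Origin at the middle of its underside.
- pots: Stack of nested terracotta pots, 94 mm across, 117 mm high; leave alone. Origin at the middle of its underside.
- brush: Brush lying flat; leave alone. Origin at the middle of its underside.
- oil: Steel can, 64 mm across, 120 mm high; leave alone. Origin at the middle of its underside.
- apron (a point): Middle of the open apron in front of the slot, at (18, 0, 0) mm in the clamp head's frame: the slot floor goes on out to x = 35 mm between two guides 12 mm high, flaring from 50 mm apart at the mouth to about 75 mm at the outer end.
- plunger (a point): Outer end of the plunger barrel, a level steel cylinder of 20 mm diameter beside the knob, on the clamp head's -y side (its axis 28 mm above the slot floor, from 34 to 66 mm off the knob's axis). Leave it room.
Not all that is in view belongs to the job. Leave any blue or pink look-alike of the scraper alone.

How it is judged:
On the way, in this order (a step that is already met when the one before it is completed fails the run):
1. the scraper blade is fully home in the slot, before the knob is clicked (x of scraper_tip in the frame of clamp_head below -0.054 m and y of scraper_tip in the frame of clamp_head between -0.006 and 0.006 m and z of scraper_tip in the frame of clamp_head between -0.003 and 0.008 m and angle between the x axis of scraper and the x axis of clamp_head, either way round below 0.14 rad and angle between the z axis of scraper and the z axis of clamp_head, either way round below 0.16 rad and value of joint knob below 1.8 rad), for 0.2 s.
2. the knob has clicked past its first detent with the blade still home (x of scraper_tip in the frame of clamp_head below -0.054 m and y of scraper_tip in the frame of clamp_head between -0.006 and 0.006 m and z of scraper_tip in the frame of clamp_head between -0.003 and 0.008 m and angle between the x axis of scraper and the x axis of clamp_head, either way round below 0.14 rad and angle between the z axis of scraper and the z axis of clamp_head, either way round below 0.16 rad and value of joint knob between 2.15 and 2.6 rad), for 0.2 s.
At the end, for the whole second after the job is handed in: the scraper lies released and still in the clamp slot, its tip within 6 mm of the end stop, within 6 mm of the slot's centre line, along the slot and flat in it (within about 8 degrees); the knob is at rest in the notch after the first click (between 2.15 and 2.6 rad) (all of step 2 and linear speed of scraper below 0.02 m/s and velocity of joint knob between -0.05 and 0.05 rad/s); the robot touches nothing.
It fails at once if the knob is turned as far as the second click (2.7 rad) (value of joint knob above 2.7 rad).
It fails at once if another thing on the ledge is pushed more than 30 mm (distance of any of torch, lockbox, mug, spoon, pots, brush, oil from where it was at the start of the episode above 0.03 m).
It fails at once if the mug, the pot stack or the oil can is tipped (angle between any of mug, pots, oil's own z axis and vertical above 0.35 rad).
It also fails if it takes over 70 s, if anything falls off the work surface, if the arm or the gripper's body presses on something with over 40 N, if the wrist force passes 120 N, or if a joint passes its speed limit or range.

## Working session

There is one attempt and no reset: what is moved stays moved. The work goes in short steps, Python scripts to look and compute and a shell command to move; the robot and the scene stay as the last step left them, time stands still between calls to the robot, and variables do not carry over. Pictures are saved under pics/ and viewed, at most 10 in all, crops included, and the job is handed in when it is done.

```bash
ls; mkdir -p pics; cat > h.py <<'E'
import numpy as np, cv2
from plant import manip
def ray(f,px):
    K=np.array(f["intrinsics"]);T=np.array(f["camera_from_world"])
    d=T[:3,:3].T@np.linalg.inv(K)@np.array([px[0],px[1],1.]);o=-T[:3,:3].T@T[:3,3]
    return o,d/np.linalg.norm(d)
def tri(rs):
    A=np.zeros((3,3));b=np.zeros(3)
    for o,d in rs:
        P=np.eye(3)-np.outer(d,d);A+=P;b+=P@o
    x=np.linalg.solve(A,b)
    return x,[np.linalg.norm((np.eye(3)-np.outer(d,d))@(x-o)) for o,d in rs]
def onz(r,z):
    o,d=r;return o+d*(z-o[2])/d[2]
def proj(f,p):
    K=np.array(f["intrinsics"]);T=np.array(f["camera_from_world"]);c=T[:3,:3]@np.array(p)+T[:3,3];u=K@c;return u[:2]/u[2]
def save(f,n): cv2.imwrite("pics/"+n,f["color"][:,:,::-1])
E
python3 - <<'E'
from h import *
np.set_printoptions(precision=3,suppress=True)
F={c:manip.grab_frame(c) for c in("side","top")}
a=np.vstack([F[c]["color"] for c in F]);cv2.imwrite("pics/a.png",cv2.resize(a[:,:,::-1],(800,1000))[:500]);cv2.imwrite("pics/b.png",cv2.resize(a[:,:,::-1],(800,1000))[500:])
for l in["scraper","scraper_tip","clamp_head","slot_stop","knob_grip","apron","plunger","torch","lockbox","mug","spoon","pots","brush","oil"]:
  for c in F:
    for m in manip.pinpoint(l,c)[:3]: print(l,c,np.array(m["centre"]),round(m["confidence"],2),onz(ray(F[c],m["centre"]),0))
print(manip.observe())
E
```

```text
pics
scraper side [340.  220.9] 0.91 [ 0.367 -0.115  0.   ]
scraper side [344.5 151.5] 0.61 [ 0.336 -0.556  0.   ]
scraper side [382.1 183.5] 0.59 [ 0.187 -0.336  0.   ]
scraper top [368.8 197.8] 0.96 [ 0.541 -0.269  0.   ]
scraper top [457.  259.3] 0.92 [ 0.335 -0.573 -0.   ]
scraper top [331.1 248.3] 0.74 [ 0.364 -0.14   0.   ]
scraper_tip side [328.  192.5] 0.71 [ 0.412 -0.278  0.   ]
scraper_tip side [362.6 241.1] 0.65 [ 0.287 -0.012  0.   ]
scraper_tip side [321.4 134.2] 0.52 [ 0.441 -0.691  0.   ]
scraper_tip top [373.6 233. ] 0.93 [ 0.419 -0.286  0.   ]
scraper_tip top [477.7 228.8] 0.9 [ 0.441 -0.648  0.   ]
scraper_tip top [295.1 268.3] 0.89 [ 0.294 -0.02   0.   ]
clamp_head side [277.5 216.7] 0.61 [ 0.606 -0.135  0.   ]
clamp_head top [296.5 175.1] 0.72 [ 0.615 -0.016  0.   ]
slot_stop side [295.9 221.9] 0.89 [ 0.534 -0.108  0.   ]
slot_stop top [295.8 193.5] 0.78 [ 0.55  -0.015  0.   ]
knob_grip top [295.3 189.7] 0.72 [ 0.563 -0.013  0.   ]
apron side [271.4 215.7] 0.96 [ 0.63 -0.14  0.  ]
apron top [292.7 170.8] 0.94 [ 0.63  -0.002  0.   ]
plunger side [288.8 205.5] 0.83 
[... 857 characters left out ...]
.1] 0.97 [0.769 0.016 0.   ]
oil side [241.8 334.1] 0.82 [0.678 0.378 0.   ]
oil side [346.6 275.1] 0.34 [ 0.35   0.146 -0.   ]
oil top [184.6 149.9] 0.89 [0.695 0.377 0.   ]
{'time_s': 1.5, 'joints': array([-1.274,  0.245,  1.558, -0.   ,  1.339, -0.174]), 'joint_vel': array([-0.001,  0.002, -0.001,  0.001, -0.   , -0.002]), 'effort': array([ -0.002, -42.951, -32.642,  -0.   ,   0.   ,  -0.   ]), 'ee_pos': array([ 0.295, -0.579,  0.25 ]), 'tool_rot': array([[ 0.891,  0.454, -0.   ],
       [ 0.454, -0.891,  0.   ],
       [-0.   , -0.   , -1.   ]]), 'force': array([ 0.226, -0.02 , -0.281]), 'ft_torque': array([-0.028,  0.01 , -0.033]), 'finger_force': 0.0, 'grip_width': 0.08497009966056678}
```

View pics/b.png

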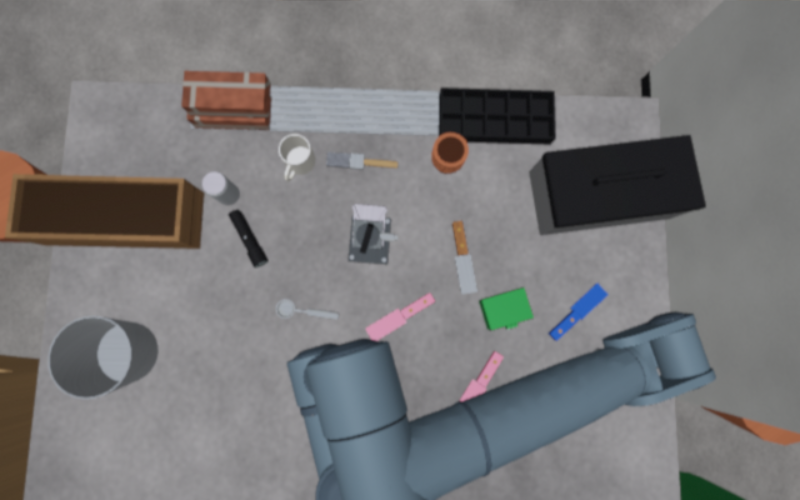

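View pics/a.png

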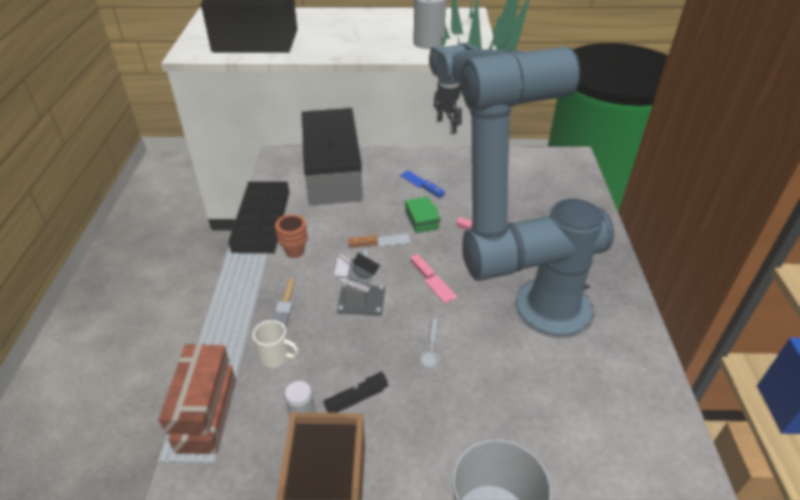

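Candidates in the 800‑px top picture: the brown/steel scraper at (462,258); pink look‑alikes at (400,315) and (482,375); the blue one at (578,312); the brush, also wooden, at (362,161). I choose (462,258), which is the only one with a brown handle and plain steel blade. The clamp is at (370,235), with its bar leaning slightly clockwise. The side picture agrees: scraper at (380,240), clamp at (360,280).

```bash
python3 -m inch '{"hand":[1,1,1,1,1,1,1,1,1,1],"linear":[[0.036,-0.0165,0],[0.036,-0.0165,0],[0.036,-0.0165,0],[0.036,-0.0165,0],[0.036,-0.0165,0],[0.036,-0.0165,0],[0.036,-0.0165,0],[0.036,-0.0165,0],[0.036,-0.0165,0],[0.036,-0.0165,0]],"yaw":[0.38,0.38,0.38,0.38,0.38,0.38,0.38,0.38,0.38,0.38]}'
python3 - <<'E'
from h import *
import pickle
np.set_printoptions(precision=4,suppress=True)
f=manip.grab_frame("wrist");save(f,"w1.png");pickle.dump(f,open("w1.pkl","wb"))
print(f["camera_from_world"])
S=manip.grab_frame("side");T=manip.grab_frame("top")
for l in["scraper","scraper_tip","clamp_head","apron","knob_grip","slot_stop","plunger"]:
  for m in manip.pinpoint(l,"wrist")[:2]: print(l,np.array(m["centre"]),round(m["confidence"],2),onz(ray(f,m["centre"]),0))
P={"apron":((271.4,215.7),(292.7,170.8)),"plunger":((288.8,205.5),(312.6,188)),"stop":((295.9,221.9),(295.8,193.5)),"head":((277.5,216.7),(296.5,175.1)),"scr":((-1,0),(368.8,197.8)),"tip":((328,192.5),(373.6,233))}
for k,(s,t) in P.items():
  if s[0]>0: print(k,*tri([ray(S,s),ray(T,t)]))
E
```

```text
time_s: 2.5
ee_pos: [0.5841, -0.3089, 0.2502]
tool_rot: [[0.99, 0.138, 0.0], [0.138, -0.99, -0.0], [0.0, 0.0, -1.0]]
force: [0.3, -0.9, 0.2]
grip_width: 0.0857
finger_force: 0.0
[[ 0.1385 -0.9904 -0.0005 -0.3859]
 [-0.9506 -0.1331  0.2803  0.4774]
 [-0.2777 -0.0384 -0.9599  0.5303]
 [ 0.      0.      0.      1.    ]]
scraper [285.  196.7] 0.58 [ 0.5424 -0.2627  0.    ]
scraper_tip [299.9 296.4] 0.93 [ 0.4138 -0.2949  0.    ]
scraper_tip [582.1 319.6] 0.61 [ 0.4307 -0.6621  0.    ]
plunger [ 22.4 214.9] 0.9 [0.4772 0.0422 0.    ]
apron [ 0.6068 -0.0086  0.1276] [np.float64(0.004182232194140968), np.float64(0.00418223219414094)]
plunger [ 0.5526 -0.0726  0.1175] [np.float64(0.0019277896147266462), np.float64(0.001927789614726487)]
stop [ 0.5316 -0.0184  0.0905] [np.float64(0.004278193134844453), np.float64(0.004278193134844325)]
head [ 0.5917 -0.0201  0.1128] [np.float64(0.00028633007549891897), np.float64(0.0002863300754988254)]
tip [ 0.4153 -0.2866 -0.0072] [np.float64(0.003859236894610524), np.float64(0.0038592368946105686)]
```

View pics/w1.png

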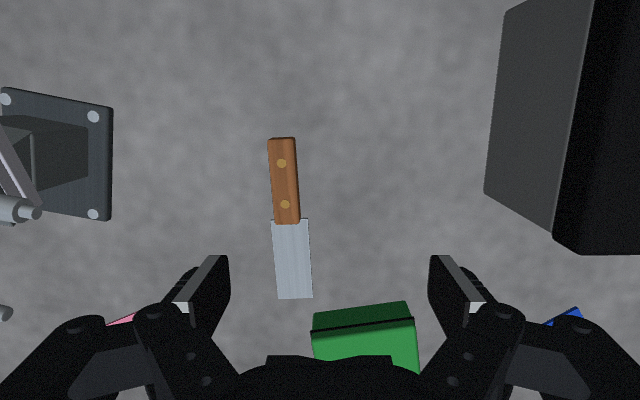

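The wrist picture shows the brown-handled scraper with plain steel blade alone: butt (282,138), handle/blade joint (288,222), tip (295,298). That confirms the choice. Next I'll measure the clamp from two wrist positions.

```bash
python3 -m inch '{"hand":[1,1,1,1,1,1,1,1,1,1],"linear":[[-0.006,-0.034,0],[-0.006,-0.034,0],[-0.006,-0.034,0],[-0.006,-0.034,0],[-0.006,-0.034,0],[-0.006,-0.034,0],[0,0,0],[0,0,0],[0,0,0],[0,0,0]],"yaw":[0,0,0,0,0,0,0,0,0,0]}'
cat > meas.py <<'E'
from h import *
import pickle,sys
np.set_printoptions(precision=4,suppress=True)
n=sys.argv[1]
f=manip.grab_frame("wrist");save(f,n+".png")
D={}
for l in["clamp_head","apron","knob_grip","slot_stop","plunger"]:
  r=manip.pinpoint(l,"wrist")
  if r: D[l]=r[0]["centre"]; print(l,np.array(r[0]["centre"]),round(r[0]["confidence"],2))
pickle.dump((f,D),open(n+".pkl","wb"))
E
python3 meas.py w2
python3 -m inch '{"hand":[1,1,1,1,1,1,1,1,1,1],"linear":[[0.005,-0.034,0],[0.005,-0.034,0],[0.005,-0.034,0],[0.005,-0.034,0],[0.005,-0.034,0],[0,0,0],[0,0,0],[0,0,0],[0,0,0],[0,0,0]],"yaw":[0,0,0,0,0,0,0,0,0,0]}'
python3 meas.py w3
python3 - <<'E'
from h import *
import pickle
np.set_printoptions(precision=4,suppress=True)
a,A=pickle.load(open("w2.pkl","rb"));b,B=pickle.load(open("w3.pkl","rb"))
for k in A:
  if k in B: print(k,*tri([ray(a,A[k]),ray(b,B[k])]))
w=pickle.load(open("w1.pkl","rb"))
t=onz(ray(w,(295,298)),.005);u=onz(ray(w,(281.5,138.5)),.024);j=onz(ray(w,(286,221)),.012)
print(t,u,j,np.linalg.norm(t-u),np.degrees(np.arctan2(*(t-u)[1::-1])))
cv2.imwrite("pics/w23.png",np.vstack([a["color"],b["color"]])[:,:,::-1])
E
```

```text
time_s: 4.0
ee_pos: [0.5192, -0.1143, 0.2501]
tool_rot: [[0.991, 0.137, 0.0], [0.137, -0.991, -0.0], [0.0, 0.0, -1.0]]
force: [-0.6, -0.4, 0.3]
grip_width: 0.0853
finger_force: 0.0
clamp_head [200.7  85.2] 0.8
apron [203.7  56. ] 0.87
knob_grip [178.3 169.2] 0.88
plunger [283.5 161.9] 0.92
time_s: 5.3
ee_pos: [0.5202, 0.0578, 0.25]
tool_rot: [[0.991, 0.137, -0.0], [0.137, -0.991, -0.0], [-0.0, 0.0, -1.0]]
force: [-0.7, -0.3, 0.6]
grip_width: 0.0854
finger_force: 0.0
clamp_head [435.5 118.8] 0.59
apron [450.7  94.7] 0.79
knob_grip [435.  202.5] 0.79
plunger [513.2 195.8] 0.61
clamp_head [ 0.5888 -0.0111  0.1209] [np.float64(0.0006665948150429631), np.float64(0.0006665948150431736)]
apron [ 0.6072 -0.0155  0.1288] [np.float64(0.00016135265186265676), np.float64(0.0001613526518628968)]
knob_grip [ 0.5347 -0.0118  0.1578] [np.float64(0.0009713977969769452), np.float64(0.0009713977969768717)]
plunger [ 0.5432 -0.077   0.1339] [np.float64(0.0003319753781829574), np.float64(0.0003319753781831253)]
[ 0.4139 -0.2891  0.005 ] [ 0.6114 -0.2549  0.024 ] [ 0.5173 -0.2679  0.012 ] 0.20129589366829712 -170.1772412574112
```

```bash
python3 - <<'E'
import cv2
a=cv2.imread("pics/w2.png")[20:270,60:380];b=cv2.imread("pics/w3.png")[20:270,300:620]
cv2.imwrite("pics/w23c.png",cv2.resize(cv2.hconcat([a,b]),(800,312),interpolation=cv2.INTER_CUBIC))
E
```

```text
(no output)
```

View pics/w23c.png

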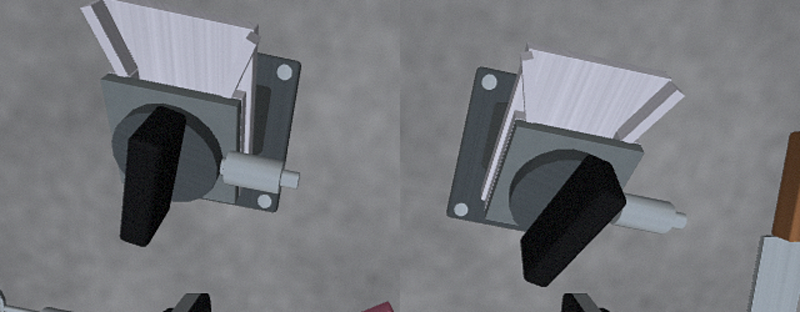

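Both crops show the clamp: apron opening away from the robot (about (180,40) left crop, (590,80) right crop), top plate with knob disc and bar, and the steel plunger at right ((260,172) / (650,212)). I'll get the clamp's yaw and the bar angle from the plate corners.

```bash
python3 - <<'E'
from h import *
import pickle
np.set_printoptions(precision=4,suppress=True)
a,A=pickle.load(open("w2.pkl","rb"));b,B=pickle.load(open("w3.pkl","rb"))
L=lambda x,y:(60+x/1.25,20+y/1.25); R=lambda x,y:(300+(x-400)/1.25,20+y/1.25)
pts={"plateL":(L(103,74),R(517,120)),"plateR":(L(243,99),R(642,148)),"barnear":(L(133,243),R(535,283)),
"apL":(L(83,9),R(528,48)),"apR":(L(257,30),R(682,92))}
X={}
for k,(p,q) in pts.items():
  X[k],r=tri([ray(a,p),ray(b,q)]);print(k,X[k],np.round(r,4))
for u,v in(("plateL","plateR"),("apL","apR")):
  d=X[v]-X[u];print(u,np.linalg.norm(d),"yaw",np.degrees(np.arctan2(d[0],-d[1])),"mid",(X[u]+X[v])/2)
b1=onz(ray(a,L(285,72)),.01)-onz(ray(a,L(265,201)),.01);b2=onz(ray(b,R(488,81)),.01)-onz(ray(b,R(461,209)),.01)
for d in(b1,b2):print("base",d,np.degrees(np.arctan2(d[1],d[0])))
# fit head pose: plane positions
from scipy.optimize import least_squares
c,s=np.cos(np.radians(26)),np.sin(np.radians(26))
def W(p,l):
  x,y,z,f=p;h=np.array([l[0]*c-l[2]*s,l[1],l[0]*s+l[2]*c]);return np.array([x+h[0]*np.cos(f)-h[1]*np.sin(f),y+h[0]*np.sin(f)+h[1]*np.cos(f),z+h[2]])
M={"clamp_head":(0,0,0),"apron":(.018,0,0),"knob_grip":(-.035,0,.058)}
def res(p):
  e=[]
  for F,D in((a,A),(b,B)):
    for k,l in M.items(): e+=list(proj(F,W(p,l))-np.array(D[k]))
  yw=X["plateR"]-X["plateL"]
  mid=(X["plateL"]+X["plateR"])/2
  e+=list((W(p,(0,0,.02))-mid)*400)
  e+=[(p[3]-np.arctan2(yw[0],-yw[1]))*100]
  return e
r=least_squares(res,[.589,-.011,.12,0],loss="soft_l1");print(r.x,np.round(r.fun,1))
for n,l in(("grip",(-.035,0,.058)),("stop",(-.06,0,0)),("apron end",(.035,0,0))):print(n,W(r.x,l))
E
```

```text
plateL [0.587  0.0226 0.1354] [0.0004 0.0004]
plateR [ 0.583  -0.0522  0.1314] [0.0011 0.0011]
barnear [ 0.4993 -0.0018  0.1528] [0.0003 0.0003]
apL [0.6194 0.0261 0.1471] [0.0035 0.0035]
apR [ 0.6161 -0.0593  0.1436] [0.0026 0.0026]
plateL 0.07504045992688299 yaw -3.0755359216325435 mid [ 0.585  -0.0148  0.1334]
apL 0.08546667958400064 yaw -2.210647506560304 mid [ 0.6178 -0.0166  0.1453]
base [ 0.1103 -0.0063  0.    ] -3.2883871227876758
base [ 0.1105 -0.0052  0.    ] -2.6883526929916663
[ 0.5907 -0.0143  0.1204 -0.0495] [ 4.7 -3.1 -0.3  0.8 -0.  -0.4  4.4 -1.1 -0.8  0.2 -1.2  2.3 -1.2  0.4
  2.   0.4]
grip [ 0.5339 -0.0115  0.1572]
stop [ 0.5368 -0.0116  0.0941]
apron end [ 0.6221 -0.0158  0.1358]
```

```bash
python3 -m inch '{"hand":[1,1,1,1,1,1,1,1,1,1],"linear":[[0.003,0.040,0],[0.003,0.040,0],[0.003,0.040,0],[0.003,0.040,0],[0.003,0.040,0],[0.003,0.040,0],[0.003,0.040,0],[0.004,0.044,0],[0,0,0.03],[0,0,0.03]],"yaw":[0,0,0,0,0,0,0,0,-0.2,-0.2]}'
```

```text
time_s: 6.6
ee_pos: [0.5905, -0.2608, 0.1902]
tool_rot: [[0.985, 0.172, 0.002], [0.172, -0.985, -0.002], [0.002, 0.002, -1.0]]
force: [-0.0, 0.6, -0.3]
grip_width: 0.0854
finger_force: 0.0
```

```bash
python3 -m inch '{"hand":[1,1,1,1,1,1,1,0,0,0],"linear":[[0,-0.002,0.03],[0,0,0.03],[0,0,0.03],[0,0,0.03],[0,0,0.03],[0,0,0.019],[0,0,0],[0,0,0],[0,0,0],[0,0,0]],"yaw":[0,0,0,0,0,0,0,0,0,0]}' 20
python3 -m inch '{"hand":[0,0,0,0,0,0,0,0,0,0],"linear":[[0,0,0],[0,0,0],[0,0,-0.008],[0,0,-0.010],[0,0,-0.010],[0,0,-0.010],[0,0,-0.010],[0,0,-0.010],[0,0,-0.010],[0,0,0]],"yaw":[0,0,0,0,0,0,0,0,0,0]}'
python3 - <<'E'
from h import *
f=manip.grab_frame("side");cv2.imwrite("pics/s1.png",cv2.resize(f["color"][130:260,230:430,::-1],(800,520),interpolation=cv2.INTER_CUBIC))
E
```

```text
time_s: 7.6
ee_pos: [0.5906, -0.2574, 0.0228]
tool_rot: [[0.985, 0.173, 0.003], [0.173, -0.985, -0.002], [0.002, 0.002, -1.0]]
force: [-0.8, 0.0, 0.3]
grip_width: 0.0442
finger_force: 0.0
time_s: 8.6
ee_pos: [0.5906, -0.2575, 0.0913]
tool_rot: [[0.985, 0.173, 0.003], [0.173, -0.985, -0.002], [0.003, 0.003, -1.0]]
force: [0.2, -0.3, -2.8]
grip_width: 0.0276
finger_force: 20.1
```

View pics/s1.png

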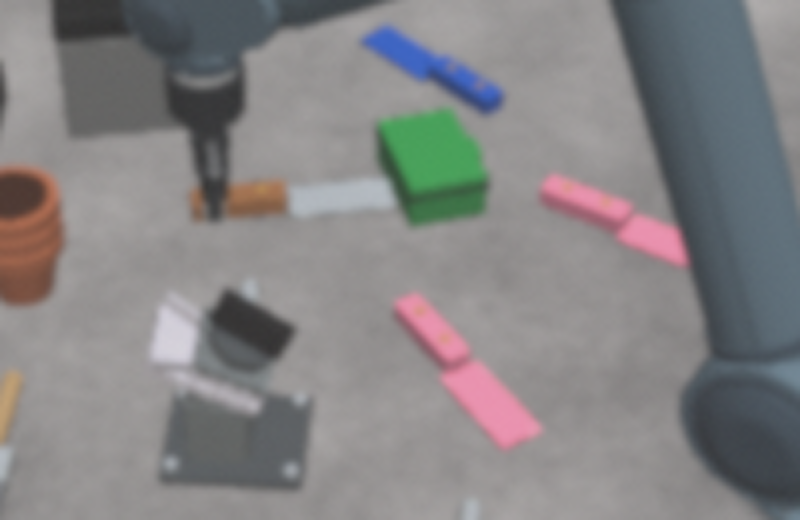

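The scraper was lifted flat: in the side crop the blade (340,195) is level and hangs from the fingers at (213,200). The tool can't pitch, so I'll tilt the scraper in the grip. The plan is to hook its tip under the apron's outer edge and raise the hand.

```bash
python3 -m inch '{"hand":[0,0,0,0,0,0,0,0,0,0],"linear":[[0,0,-0.036],[0,0,-0.036],[0,0,-0.036],[0.038,-0.027,0],[0.038,-0.027,0],[0.038,-0.027,0],[0.038,-0.027,0],[0.038,-0.027,0],[0.038,-0.027,0],[0.038,-0.027,0]],"yaw":[0,0,0,0,0,0,0,0,0,0]}'
python3 -m inch '{"hand":[0,0,0,0,0,0,0,0,0,0],"linear":[[0,0,0],[0,0,0],[0,0,0],[0,0,0.02],[0,0,0.02],[0,0,0.02],[0,0,0.02],[0,0,0.02],[0,0,0],[0,0,0]],"yaw":[0.85,0.85,0.86,0,0,0,0,0,0,0]}'
python3 - <<'E'
from h import *
f=manip.grab_frame("side");cv2.imwrite("pics/s2.png",cv2.resize(f["color"][150:290,200:360,::-1],(640,560),interpolation=cv2.INTER_CUBIC))
E
```

```text
time_s: 9.65
ee_pos: [0.8194, -0.023, 0.1956]
tool_rot: [[0.985, 0.173, -0.002], [0.173, -0.985, 0.0], [-0.002, -0.0, -1.0]]
force: [-0.1, -0.8, -3.0]
grip_width: 0.0277
finger_force: 20.5
time_s: 10.65
ee_pos: [0.8185, -0.0246, 0.096]
tool_rot: [[0.999, -0.049, -0.001], [-0.049, -0.999, 0.0], [-0.001, -0.0, -1.0]]
force: [-0.4, 0.6, -1.6]
grip_width: 0.0277
finger_force: 20.6
```

View pics/s2.png

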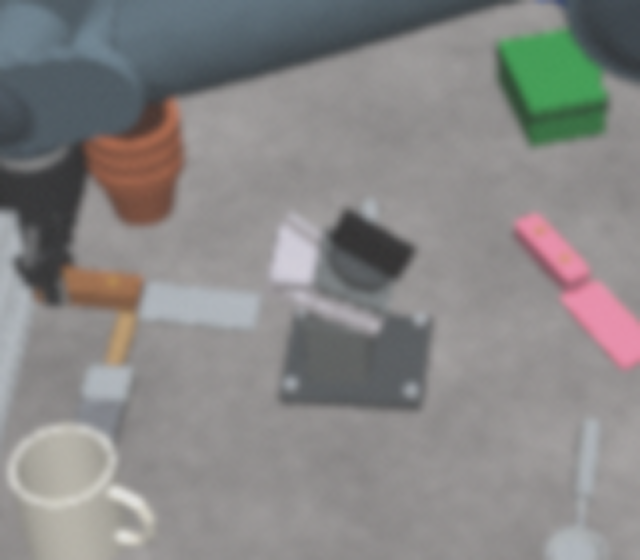

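The blade is level at (200,305) with its tip at (260,310). The apron edge at (275,280) overhangs, free below, and the pedestal only starts at (305,350). Moving the tip under the edge and raising.

```bash
python3 -m inch '{"hand":[0,0,0,0,0,0,0,0,0,0],"linear":[[-0.012,0,0],[-0.012,0,0],[-0.012,0,0],[0,0,-0.006],[0,0,-0.006],[0,0,-0.006],[0,0,-0.006],[0,0,-0.003],[0,0,-0.003],[0,0,0]],"yaw":[0,0,0,0,0,0,0,0,0,0]}'
python3 -m inch '{"hand":[0,0,0,0,0,0,0,0,0,0],"linear":[[0,0,-0.002],[0,0,-0.002],[0,0,-0.002],[0,0,-0.002],[0,0,-0.002],[0,0,-0.002],[0,0,-0.002],[0,0,-0.002],[0,0,-0.002],[0,0,-0.002]],"yaw":[0,0,0,0,0,0,0,0,0,0]}'
python3 -m inch '{"hand":[0,0,0,0,0,0,0,0,0,0],"linear":[[0,0,-0.002],[0,0,-0.002],[0,0,-0.002],[0,0,-0.002],[0,0,-0.002],[0,0,-0.002],[0,0,-0.002],[0,0,-0.002],[0,0,-0.002],[0,0,-0.002]],"yaw":[0,0,0,0,0,0,0,0,0,0]}'
```

```text
time_s: 11.7
ee_pos: [0.7831, -0.0228, 0.1274]
tool_rot: [[0.999, -0.049, 0.001], [-0.049, -0.999, -0.0], [0.001, 0.0, -1.0]]
force: [0.3, 0.6, -2.0]
grip_width: 0.0275
finger_force: 20.6
time_s: 12.7
ee_pos: [0.7828, -0.0228, 0.1471]
tool_rot: [[0.999, -0.049, 0.0], [-0.049, -0.999, -0.0], [0.0, 0.0, -1.0]]
force: [-0.4, -0.6, -3.8]
grip_width: 0.0276
finger_force: 20.6
time_s: 13.7
ee_pos: [0.7828, -0.0228, 0.1672]
tool_rot: [[0.999, -0.049, 0.0], [-0.049, -0.999, 0.0], [0.0, -0.0, -1.0]]
force: [0.5, -0.4, -3.2]
grip_width: 0.0276
finger_force: 20.5
```

```bash
python3 -m inch '{"hand":[0,0,0,0,0,0,0,0,0,0],"linear":[[-0.0007,0,-0.003],[-0.0007,0,-0.003],[-0.0007,0,-0.003],[-0.0007,0,-0.003],[-0.0007,0,-0.003],[-0.0007,0,-0.003],[-0.0007,0,-0.003],[-0.0007,0,-0.003],[-0.0007,0,-0.003],[-0.0007,0,-0.003]],"yaw":[0,0,0,0,0,0,0,0,0,0]}'
python3 - <<'E'
from h import *
np.set_printoptions(precision=4,suppress=True)
f=manip.grab_frame("side");cv2.imwrite("pics/s3.png",cv2.resize(f["color"][150:290,200:360,::-1],(640,560),interpolation=cv2.INTER_CUBIC))
for p in((.6045,-.0136,.136),(.6221,-.0158,.1358),(.782-.007,-.0228,.197)): print((proj(f,p)-[200,150])*4)
E
```

```text
time_s: 14.7
ee_pos: [0.7757, -0.0224, 0.1972]
tool_rot: [[0.999, -0.049, -0.0], [-0.049, -0.999, -0.0], [-0.0, 0.0, -1.0]]
force: [-0.1, 0.5, -3.8]
grip_width: 0.0273
finger_force: 20.4
[292.8453 252.8112]
[272.8409 251.0523]
[ 89.3235 192.1002]
```

View pics/s3.png

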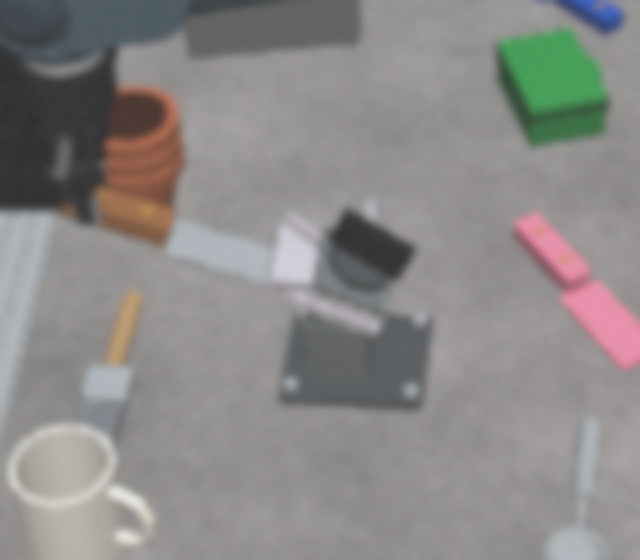

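The hook works: blade now slopes down to the apron edge (from (170,235) to (275,265)). Continuing.

```bash
python3 -m inch '{"hand":[0,0,0,0,0,0,0,0,0,0],"linear":[[-0.0012,0,-0.003],[-0.0012,0,-0.003],[-0.0012,0,-0.003],[-0.0012,0,-0.003],[-0.0012,0,-0.003],[-0.0012,0,-0.003],[-0.0012,0,-0.003],[-0.0012,0,-0.003],[-0.0012,0,-0.003],[0,0,0]],"yaw":[0,0,0,0,0,0,0,0,0,0]}'
python3 -m inch '{"hand":[0,0,0,0,0,0,0,0,0,0],"linear":[[0.01,0,0],[0.015,0,0],[0.02,0,0],[0.02,0,0],[0,0,-0.01],[0,0,-0.01],[0,0,0],[0,0,0],[0,0,0],[0,0,0]],"yaw":[0,0,0,0,0,0,0,0,0,0]}'
python3 - <<'E'
from h import *
np.set_printoptions(precision=4,suppress=True)
f=manip.grab_frame("side");o=manip.observe();t=o["ee_pos"]
im=cv2.resize(f["color"][150:290,200:360,::-1],(640,560),interpolation=cv2.INTER_CUBIC)
ux=-o["tool_rot"][:,0]
for a,col in((20,(0,0,255)),(26,(0,255,0)),(32,(255,0,0))):
  r=np.radians(a);x=ux*np.cos(r)+np.array([0,0,-1])*np.sin(r);z=ux*np.sin(r)+np.array([0,0,1])*np.cos(r);y=np.cross(z,x)
  tip=t+x*.179-z*.020
  c=[tip+y*s*.022+z*.005-x*l for s,l in((1,0),(-1,0),(-1,.105),(1,.105))]
  px=np.array([(proj(f,q)-[200,150])*4 for q in c]).round().astype(int);cv2.polylines(im,[px],True,col,1);print(a,tip)
cv2.imwrite("pics/s4.png",im)
r=manip.pinpoint("scraper_tip","side");print([(np.array(q["centre"]),q["confidence"]) for q in r[:2]])
E
```

```text
time_s: 15.75
ee_pos: [0.7652, -0.0219, 0.2248]
tool_rot: [[0.999, -0.049, 0.001], [-0.049, -0.999, -0.0], [0.001, 0.0, -1.0]]
force: [0.2, 0.2, -2.3]
grip_width: 0.0277
finger_force: 20.5
time_s: 16.75
ee_pos: [0.8295, -0.025, 0.2435]
tool_rot: [[0.999, -0.049, -0.001], [-0.049, -0.999, 0.0], [-0.001, -0.0, -1.0]]
force: [-0.0, 0.9, -3.1]
grip_width: 0.0276
finger_force: 20.6
20 [ 0.6684 -0.0171  0.1636]
26 [ 0.6776 -0.0175  0.1472]
32 [ 0.6885 -0.0181  0.1318]
[(array([411.6, 194.8]), 0.86), (array([250.4, 213.9]), 0.83)]
```

View pics/s4.png

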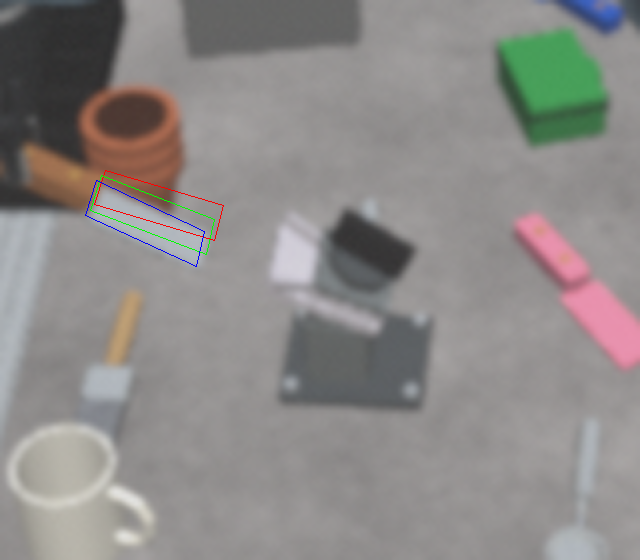

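```bash
python3 - <<'E'
from h import *
np.set_printoptions(precision=4,suppress=True)
o=manip.observe();t=o["ee_pos"];ux=-o["tool_rot"][:,0]
F={c:manip.grab_frame(c) for c in("side","top")}
M={}
for c in F:
  for m in manip.masks_of("scraper",c):
    p=np.array(m["centre"]); q=proj(F[c],t+ux*.06-[0,0,.03])
    if np.linalg.norm(p-q)<40: M[c]=m["mask"];print(c,p,m["confidence"],m["mask"].sum());break
  r=manip.pinpoint("scraper_tip",c);print(c,[(np.array(k["centre"]),round(k["confidence"],2)) for k in r[:3]])
for a in range(20,37,2):
  r=np.radians(a);x=ux*np.cos(r)+np.array([0,0,-1])*np.sin(r);z=ux*np.sin(r)+np.array([0,0,1])*np.cos(r);y=np.cross(z,x)
  tip=t+x*.179-z*.01
  out=[]
  for c in F:
    tt=t+x*.179-z*.020
    s=np.zeros((400,640),np.uint8)
    bl=[tt+y*i*.022+z*h-x*l for i in(1,-1) for h in(0,.005) for l in(0,.105)]
    ha=[tt+y*i*.014+z*h-x*l for i in(1,-1) for h in(0,.024) for l in(.105,.2)]
    for b in(bl,ha): cv2.fillConvexPoly(s,cv2.convexHull(np.array([proj(F[c],p) for p in b]).round().astype(np.int32)),1)
    if c in M: out.append((s.astype(bool)&M[c]).sum()/(s.astype(bool)|M[c]).sum())
    out+=list(proj(F[c],tt))
  print(a,np.array(out))
E
```

```text
side [(array([251.1, 213.3]), 0.94), (array([321.9, 135.4]), 0.8), (array([361.9, 241.7]), 0.66)]
top [302.9 133.7] 0.64 164
top [(array([293.6, 265.9]), 0.94), (array([478.1, 230.1]), 0.65), (array([366.2, 333.6]), 0.63)]
20 [254.2231 206.5606   0.1765 295.6114 147.5386]
22 [253.539  207.7074   0.1806 295.7488 147.1205]
24 [252.8    208.8245   0.1837 295.8884 146.6375]
26 [252.0074 209.9109   0.1874 296.0301 146.091 ]
28 [251.1623 210.9657   0.1894 296.1736 145.4823]
30 [250.2661 211.9878   0.1864 296.3188 144.8131]
32 [249.3201 212.9763   0.1883 296.4656 144.0846]
34 [248.3256 213.9306   0.185  296.6137 143.2985]
36 [247.284  214.8496   0.174  296.7631 142.4561]
```

Tip pixel (251,213.5) in side puts the blade tilt at about 29–31°, close enough to 26° for the slot to align it. Coming in over the apron a little high, then lowering onto it.

```bash
python3 -m inch '{"hand":[0,0,0,0,0,0,0,0,0,0],"linear":[[0,0.001,-0.018],[0,0,-0.019],[-0.009,0,0.0044],[-0.009,0,0.0044],[-0.009,0,0.0044],[-0.009,0,0.0044],[-0.009,0,0.0044],[-0.009,0,0.0044],[-0.009,0,0.0044],[-0.009,0,0.0044]],"yaw":[0,0,0,0,0,0,0,0,0,0]}'
python3 - <<'E'
from h import *
np.set_printoptions(precision=4,suppress=True)
F={c:manip.grab_frame(c) for c in("side","top")}
P={}
for c in F:
  P[c]=[k["centre"] for k in manip.pinpoint("scraper_tip",c)[:4]];print(c,np.array(P[c]))
  print(proj(F[c],(.6167,-.0155,.139)))
im=np.hstack([cv2.resize(F["side"]["color"][180:260,210:310],(400,320),interpolation=cv2.INTER_CUBIC),cv2.resize(F["top"]["color"][130:210,250:350],(400,320),interpolation=cv2.INTER_CUBIC)])
cv2.imwrite("pics/s5.png",im[:,:,::-1])
E
```

```text
time_s: 18.15
ee_pos: [0.7586, -0.0227, 0.249]
tool_rot: [[0.999, -0.049, 0.004], [-0.049, -0.999, -0.001], [0.004, 0.001, -1.0]]
force: [-0.3, 0.1, -2.0]
grip_width: 0.0277
finger_force: 20.6
side [[411.3 196.6]
 [269.4 217.9]
 [295.7 207.4]
 [362.4 242.1]]
[269.6906 212.171 ]
top [[294.8 268.7]
 [295.3 166.8]
 [479.3 230.5]
 [367.1 335.1]]
[294.9393 165.6696]
```

View pics/s5.png

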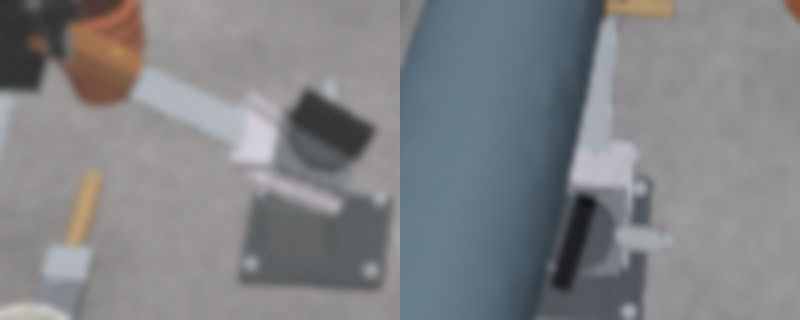

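The blade's end now lies over the apron (side crop (245,125), top crop (600,150)), centred between the guides. Lowering until contact.

```bash
python3 -m inch '{"hand":[0,0,0,0,0,0,0,0,0,0],"linear":[[0,0,0.002],[0,0,0.002],[0,0,0.002],[0,0,0.001],[0,0,0],[0,0,0],[0,0,0],[0,0,0],[0,0,0],[0,0,0]],"yaw":[0,0,0,0,0,0,0,0,0,0]}'
python3 -m inch '{"hand":[0,0,0,0,0,0,0,0,0,0],"linear":[[0,0,0.001],[0,0,0.001],[0,0,0.001],[0,0,0.001],[0,0,0],[0,0,0],[0,0,0],[0,0,0],[0,0,0],[0,0,0]],"yaw":[0,0,0,0,0,0,0,0,0,0]}'
```

```text
time_s: 19.35
ee_pos: [0.758, -0.0226, 0.2389]
tool_rot: [[0.999, -0.049, 0.0], [-0.049, -0.999, -0.0], [0.0, 0.0, -1.0]]
force: [-0.1, 0.5, -0.4]
grip_width: 0.0276
finger_force: 20.8
time_s: 20.35
ee_pos: [0.7578, -0.0225, 0.2345]
tool_rot: [[0.999, -0.049, -0.001], [-0.049, -0.999, 0.0], [-0.001, -0.0, -1.0]]
force: [-0.8, -0.3, -2.1]
grip_width: 0.0274
finger_force: 20.6
```

```bash
cat > q.py <<'E'
from h import *
np.set_printoptions(precision=3,suppress=True)
o=manip.observe();print(o["ee_pos"],"F",o["force"],"T",o["ft_torque"])
E
python3 q.py
python3 -m inch '{"hand":[0,0,0,0,0,0,0,0,0,0],"linear":[[0,0,0.001],[0,0,0.001],[0,0,0.001],[0,0,0.001],[0,0,0],[0,0,0],[0,0,0],[0,0,0],[0,0,0],[0,0,0]],"yaw":[0,0,0,0,0,0,0,0,0,0]}' >/dev/null; python3 q.py; python3 - <<'E'
from h import *
np.set_printoptions(precision=4,suppress=True)
f=manip.grab_frame("wrist");save(f,"w5.png")
s=manip.grab_frame("side");print([np.array(k["centre"]) for k in manip.pinpoint("scraper_tip","side")[:4]])
cv2.imwrite("pics/s6.png",np.hstack([cv2.resize(s["color"][180:260,210:310],(500,400),interpolation=cv2.INTER_CUBIC)])[:,:,::-1])
E
```

```text
[ 0.758 -0.022  0.235] F [-0.83  -0.287 -2.052] T [-0.024  0.405 -0.023]
[ 0.758 -0.023  0.231] F [ 0.616  0.344 -0.06 ] T [-0.054  0.194 -0.035]
[array([409.8, 196.7]), array([325.1, 136.6]), array([358.6, 242. ]), array([273.5, 214. ])]
```

View pics/s6.png

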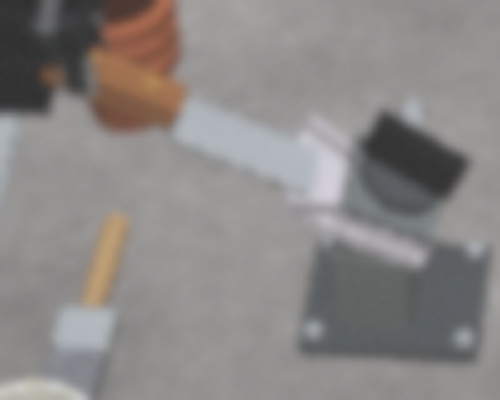

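The torque drop (0.41 → 0.19) and the picture agree: the tip rests on the apron (about (313,180) in the crop), with the mouth just ahead. Sliding down the slope.

```bash
python3 -m inch '{"hand":[0,0,0,0,0,0,0,0,0,0],"linear":[[-0.0036,0,0.0018],[-0.0036,0,0.0018],[-0.0036,0,0.0018],[-0.0036,0,0.0018],[-0.0036,0,0.0018],[-0.0036,0,0.0018],[-0.0036,0,0.0018],[0,0,0],[0,0,0],[0,0,0]],"yaw":[0,0,0,0,0,0,0,0,0,0]}' >/dev/null; python3 q.py
python3 -m inch '{"hand":[0,0,0,0,0,0,0,0,0,0],"linear":[[-0.0036,0,0.0018],[-0.0036,0,0.0018],[-0.0036,0,0.0018],[-0.0036,0,0.0018],[-0.0036,0,0.0018],[0,0,0],[0,0,0],[0,0,0],[0,0,0],[0,0,0]],"yaw":[0,0,0,0,0,0,0,0,0,0]}' >/dev/null; python3 q.py
python3 - <<'E'
from h import *
s=manip.grab_frame("side")
cv2.imwrite("pics/s7.png",cv2.resize(s["color"][180:260,210:310,::-1],(500,400),interpolation=cv2.INTER_CUBIC))
E
```

```text
[ 0.732 -0.021  0.217] F [-1.792 -0.339 -2.027] T [-0.039  0.498 -0.025]
[ 0.715 -0.02   0.209] F [-2.294  0.066 -1.358] T [-0.007  0.535 -0.046]
```

View pics/s7.png

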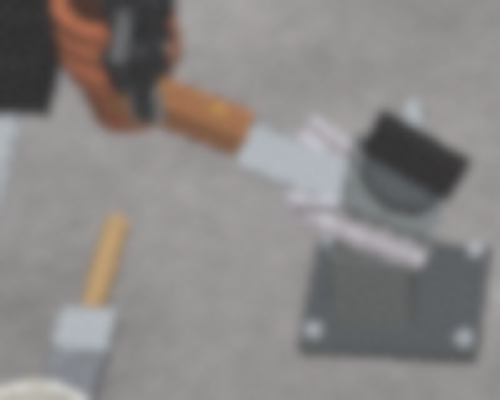

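Blade has passed under the top plate (it ends at the plate's edge (345,185), guides on either side), pushing force only about 2 N. Pushing on to the stop.

```bash
python3 -m inch '{"hand":[0,0,0,0,0,0,0,0,0,0],"linear":[[-0.0033,0,0.0021],[-0.0033,0,0.0021],[-0.0033,0,0.0021],[-0.0033,0,0.0021],[-0.0033,0,0.0021],[-0.0033,0,0.0021],[-0.0033,0,0.0021],[0,0,0],[0,0,0],[0,0,0]],"yaw":[0,0,0,0,0,0,0,0,0,0]}' >/dev/null; python3 q.py
python3 -m inch '{"hand":[0,0,0,0,0,0,0,0,0,0],"linear":[[-0.0018,0,0.0009],[-0.0018,0,0.0009],[-0.0018,0,0.0009],[-0.0018,0,0.0009],[-0.0018,0,0.0009],[0,0,0],[0,0,0],[0,0,0],[0,0,0],[0,0,0]],"yaw":[0,0,0,0,0,0,0,0,0,0]}' >/dev/null; python3 q.py
```

```text
[ 0.692 -0.019  0.194] F [-1.549 -0.338  2.152] T [-0.125  0.461  0.047]
[ 0.687 -0.02   0.194] F [12.058 -1.171  5.392] T [-0.051 -1.77  -0.12 ]
```

The stop is reached: 12 N push-back at x = 0.687, where I predicted 0.689. Releasing and lifting.

```bash
python3 -m inch '{"hand":[1,1,1,1,1,1,1,1,1,1],"linear":[[0,0,0],[0,0,0],[0,0,0],[0,0,0],[0,0,0],[0,0,-0.02],[0,0,-0.03],[0,0,-0.03],[0,0,-0.03],[0,0,0]],"yaw":[0,0,0,0,0,0,0,0,0,0]}'
python3 - <<'E'
from h import *
np.set_printoptions(precision=4,suppress=True)
c,s=np.cos(np.radians(26)),np.sin(np.radians(26));f0=-.0495
def W(l):
  h=np.array([l[0]*c-l[2]*s,l[1],l[0]*s+l[2]*c]);return np.array([.5907+h[0]*np.cos(f0)-h[1]*np.sin(f0),-.0143+h[0]*np.sin(f0)+h[1]*np.cos(f0),.1204+h[2]])
S=manip.grab_frame("side");T=manip.grab_frame("wrist")
ims=[]
for f,(r0,r1,c0,c1),k in((S,(180,260,210,310),4),(T,(0,320,0,640),1)):
  im=cv2.resize(f["color"][r0:r1,c0:c1,::-1],None,fx=k,fy=k,interpolation=cv2.INTER_CUBIC)
  for b in([(.045,y,0.024) for y in(.014,-.014)]+[(.14,y,.024) for y in(-.014,.014)],):
    px=np.array([(proj(f,W(p))-[c0,r0])*k for p in b]).round().astype(int);cv2.polylines(im,[px],True,(0,255,0),1)
  ims.append(im)
cv2.imwrite("pics/s8.png",cv2.hconcat([ims[0],cv2.resize(ims[1],(400,320),interpolation=cv2.INTER_AREA)]) if 0 else cv2.hconcat([ims[0],cv2.resize(ims[1],(400,320))]))
E
```

```text
time_s: 26.55
ee_pos: [0.6848, -0.0192, 0.3062]
tool_rot: [[0.999, -0.049, 0.01], [-0.049, -0.999, -0.002], [0.01, 0.001, -1.0]]
force: [0.7, 0.0, 0.8]
grip_width: 0.0852
finger_force: 0.0
```

View pics/s8.png

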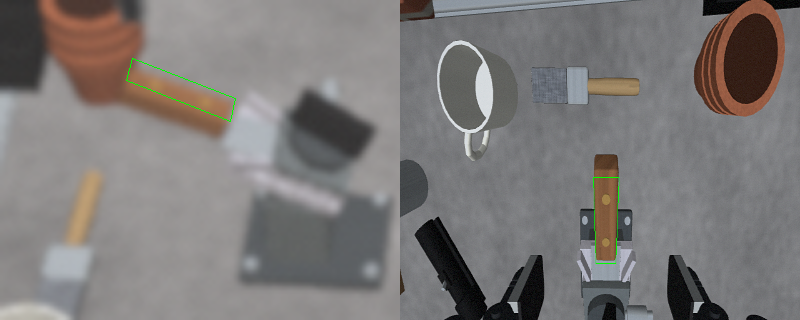

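That was more pictures than the limit allows, so from here I work only from numbers. The last view shows the handle centred and its joint at the predicted home line. I'll simulate pushing the knob bar with closed fingers.

```bash
cat > k.py <<'E'
import numpy as np
c,s=np.cos(np.radians(26)),np.sin(np.radians(26));f0=-.0495
H=np.array([.5907,-.0143,.1204]);Rz=np.array([[np.cos(f0),-np.sin(f0),0],[np.sin(f0),np.cos(f0),0],[0,0,1]])
RH=Rz@np.array([[c,0,-s],[0,1,0],[s,0,c]])
g=np.stack(np.meshgrid(np.linspace(-.036,.036,49),np.linspace(-.008,.008,9),np.linspace(.034,.070,19)),-1).reshape(-1,3)
def bar(th):
    ct,st=np.cos(th),np.sin(th)   # clockwise from above: x axis -> (ct,-st)
    p=np.stack([ct*g[:,0]+st*g[:,1]-.035,-st*g[:,0]+ct*g[:,1],g[:,2]],1)
    return H+p@RH.T
def hit(th,x,y,tz,yaw,hx=.011,hy=.0145):
    p=bar(th);p=p[p[:,2]>tz]
    d=p[:,:2]-[x,y];u=d@[np.cos(yaw),np.sin(yaw)];v=d@[-np.sin(yaw),np.cos(yaw)]
    return ((abs(u)<hx)&(abs(v)<hy)).any()
def run(path,th,yaw):
    for x,y,tz in path:
        t=th
        while hit(t,x,y,tz,yaw) and t<th+1.2: t+=.01
        th=t;print(np.round([x,y,tz,th],4))
    return th
E
python3 - <<'E'
from k import *
from plant import manip
o=manip.observe();print(o["joints"])
for th in(.1,.28):
  yaw=np.radians(-20)
  way=[(.496,-.05,.140),(.496,.016,.140),(.520,.020,.148),(.532,.0165,.152),(.542,.0125,.155)]
  P=[]
  for a,b in zip(way,way[1:]):
    n=max(2,int(np.hypot(b[0]-a[0],b[1]-a[1])/.003));P+=[np.array(a)+(np.array(b)-a)*i/n for i in range(n)]
  P.append(way[-1]);run(P,th,yaw);print()
E
```

```text
[-1.93142541e-01  2.85840828e-01  1.41668932e+00 -7.76077988e-07
  1.43788991e+00  1.42691851e+00]
[ 0.496 -0.05   0.14   0.1  ]
[ 0.496 -0.047  0.14   0.1  ]
[ 0.496 -0.044  0.14   0.1  ]
[ 0.496 -0.041  0.14   0.1  ]
[ 0.496 -0.038  0.14   0.1  ]
[ 0.496 -0.035  0.14   0.1  ]
[ 0.496 -0.032  0.14   0.1  ]
[ 0.496 -0.029  0.14   0.12 ]
[ 0.496 -0.026  0.14   0.2  ]
[ 0.496 -0.023  0.14   0.29 ]
[ 0.496 -0.02   0.14   0.44 ]
[ 0.496 -0.017  0.14   0.57 ]
[ 0.496 -0.014  0.14   0.7  ]
[ 0.496 -0.011  0.14   0.8  ]
[ 0.496 -0.008  0.14   0.89 ]
[ 0.496 -0.005  0.14   0.97 ]
[ 0.496 -0.002  0.14   1.01 ]
[4.96e-01 1.00e-03 1.40e-01 1.08e+00]
[0.496 0.004 0.14  1.1  ]
[0.496 0.007 0.14  1.15 ]
[0.496 0.01  0.14  1.18 ]
[0.496 0.013 0.14  1.18 ]
[0.496 0.016 0.14  1.18 ]
[0.499  0.0165 0.141  1.22  ]
[0.502 0.017 0.142 1.34 ]
[0.505  0.0175 0.143  1.45  ]
[0.508 0.018 0.144 1.54 ]
[0.511  0.0185 0.145  1.64  ]
[0.514 0.019 0.146 1.72 ]
[0.517  0.0195 0.147  1.81  ]
[0.52  0.02  0.148 1.89 ]
[0.523  0.0191 0.149  2.16  ]
[0.526  0.0183 0.15   2.43  ]
[0.529  0.0174 0.151  2.69  ]
[0.532  0
[... 523 characters left out ...]
  0.8  ]
[ 0.496 -0.008  0.14   0.89 ]
[ 0.496 -0.005  0.14   0.97 ]
[ 0.496 -0.002  0.14   1.01 ]
[4.96e-01 1.00e-03 1.40e-01 1.08e+00]
[0.496 0.004 0.14  1.1  ]
[0.496 0.007 0.14  1.15 ]
[0.496 0.01  0.14  1.18 ]
[0.496 0.013 0.14  1.18 ]
[0.496 0.016 0.14  1.18 ]
[0.499  0.0165 0.141  1.22  ]
[0.502 0.017 0.142 1.34 ]
[0.505  0.0175 0.143  1.45  ]
[0.508 0.018 0.144 1.54 ]
[0.511  0.0185 0.145  1.64  ]
[0.514 0.019 0.146 1.72 ]
[0.517  0.0195 0.147  1.81  ]
[0.52  0.02  0.148 1.89 ]
[0.523  0.0191 0.149  2.16  ]
[0.526  0.0183 0.15   2.43  ]
[0.529  0.0174 0.151  2.69  ]
[0.532  0.0165 0.152  2.86  ]
[0.5353 0.0152 0.153  3.01  ]
[0.5387 0.0138 0.154  3.12  ]
[0.542  0.0125 0.155  3.2   ]
```

```bash
python3 - <<'E'
from k import *
import io,contextlib
for yd in(-3,-20):
 for y in(.022,.026,.030):
  yaw=np.radians(yd)
  with contextlib.redirect_stdout(io.StringIO()): th=run([(.494,-.03+i*.002,.140) for i in range(int((y+.03)/.002)+1)],.28,yaw)
  r=[];t0=th
  for i in range(24):
    x=.494+.002*i
    with contextlib.redirect_stdout(io.StringIO()): th=run([(x,y,.140+.0006*i)],th,yaw)
    r.append((round(x,3),round(th,2)))
  print(yd,y,round(t0,2),r)
E
```

```text
-3 0.022 0.98 [(0.494, 0.98), (0.496, 1.02), (0.498, 1.1), (0.5, 1.17), (0.502, 1.25), (0.504, 1.32), (0.506, 1.38), (0.508, 1.45), (0.51, 1.51), (0.512, 1.57), (0.514, 1.69), (0.516, 1.81), (0.518, 1.95), (0.52, 2.07), (0.522, 2.15), (0.524, 2.26), (0.526, 2.34), (0.528, 2.44), (0.53, 2.5), (0.532, 2.55), (0.534, 2.6), (0.536, 2.65), (0.538, 2.69), (0.54, 2.71)]
-3 0.026 0.98 [(0.494, 0.98), (0.496, 1.01), (0.498, 1.09), (0.5, 1.17), (0.502, 1.24), (0.504, 1.31), (0.506, 1.38), (0.508, 1.44), (0.51, 1.51), (0.512, 1.57), (0.514, 1.66), (0.516, 1.77), (0.518, 1.87), (0.52, 1.96), (0.522, 2.06), (0.524, 2.13), (0.526, 2.22), (0.528, 2.28), (0.53, 2.35), (0.532, 2.43), (0.534, 2.47), (0.536, 2.52), (0.538, 2.56), (0.54, 2.6)]
-3 0.03 0.98 [(0.494, 0.98), (0.496, 1.0), (0.498, 1.08), (0.5, 1.16), (0.502, 1.23), (0.504, 1.3), (0.506, 1.37), (0.508, 1.43), (0.51, 1.5), (0.512, 1.56), (0.514, 1.64), (0.516, 1.73), (0.518, 1.81), (0.52, 1.89), (0.522, 1.98), (0.524, 2.03), (0.526, 2.12), (0.528, 2.2), (0.53, 2.25), (0.532, 2.29), (0.534, 2.36), (0.536, 2.41), (0.538, 2.46), (0.54, 2.49)]
-2
[... 387 characters left out ...]
.1), (0.496, 1.1), (0.498, 1.1), (0.5, 1.1), (0.502, 1.2), (0.504, 1.29), (0.506, 1.37), (0.508, 1.44), (0.51, 1.51), (0.512, 1.58), (0.514, 1.64), (0.516, 1.71), (0.518, 1.77), (0.52, 1.83), (0.522, 1.89), (0.524, 1.97), (0.526, 2.07), (0.528, 2.17), (0.53, 2.25), (0.532, 2.34), (0.534, 2.4), (0.536, 2.46), (0.538, 2.51), (0.54, 2.55)]
-20 0.03 1.1 [(0.494, 1.1), (0.496, 1.1), (0.498, 1.1), (0.5, 1.1), (0.502, 1.13), (0.504, 1.22), (0.506, 1.31), (0.508, 1.39), (0.51, 1.46), (0.512, 1.53), (0.514, 1.6), (0.516, 1.66), (0.518, 1.72), (0.52, 1.78), (0.522, 1.84), (0.524, 1.9), (0.526, 1.98), (0.528, 2.07), (0.53, 2.15), (0.532, 2.21), (0.534, 2.29), (0.536, 2.34), (0.538, 2.39), (0.54, 2.44)]
```

```bash
python3 -m inch '{"hand":[0,0,0,0,0,0,0,0,0,0],"linear":[[-0.038,0.009,0],[-0.038,0.009,0],[-0.038,0.009,0],[-0.038,0.009,0],[-0.037,0.009,0],[0,0,0.025],[0,0,0.025],[0,0,0],[0,0,0],[0,0,0]],"yaw":[0,0,0,0,0,0,0,0,0,0]}'
```

```text
time_s: 27.65
ee_pos: [0.4923, -0.0546, 0.2507]
tool_rot: [[0.999, -0.049, 0.001], [-0.049, -0.999, -0.0], [0.001, 0.0, -1.0]]
force: [-0.9, -0.3, 1.0]
grip_width: 0.0003
finger_force: 0.0
```

```bash
python3 -m inch '{"hand":[0,0,0,0,0,0,0,0,0,0],"linear":[[0.001,0,0.024],[0,0,0.024],[0,0,0.024],[0,0,0.020],[-0.0003,-0.006,0],[-0.0003,-0.006,0],[-0.0003,-0.006,0],[-0.0003,-0.006,0],[-0.0003,-0.006,0],[0,0,0]],"yaw":[0,0,0,0,0,0,0,0,0,0]}'; python3 q.py
```

```text
time_s: 28.65
ee_pos: [0.4931, -0.0238, 0.1586]
tool_rot: [[0.999, -0.048, 0.001], [-0.048, -0.999, -0.0], [0.001, 0.0, -1.0]]
force: [0.7, 0.1, 0.4]
grip_width: 0.0002
finger_force: 0.0
[ 0.493 -0.024  0.159] F [0.727 0.062 0.448] T [0.006 0.008 0.001]
```

```bash
python3 -m inch '{"hand":[0,0,0,0,0,0,0,0,0,0],"linear":[[-0.0003,-0.006,0],[-0.0003,-0.006,0],[-0.0003,-0.006,0],[-0.0003,-0.006,0],[-0.0003,-0.006,0],[-0.0003,-0.006,0],[-0.0003,-0.006,0],[-0.0003,-0.006,0],[-0.0003,-0.006,0],[0,0,0]],"yaw":[0,0,0,0,0,0,0,0,0,0]}'; python3 q.py
```

```text
time_s: 29.65
ee_pos: [0.4927, 0.0303, 0.158]
tool_rot: [[0.999, -0.048, -0.0], [-0.048, -0.999, 0.0], [-0.0, -0.0, -1.0]]
force: [-1.1, 0.3, 0.3]
grip_width: -0.0001
finger_force: 0.0
[0.493 0.03  0.158] F [-1.117  0.316  0.278] T [-0.023  0.026  0.003]
```

```bash
python3 -m inch '{"hand":[0,0,0,0,0,0,0,0,0,0],"linear":[[0.003,0,-0.0009],[0.003,0,-0.0009],[0.003,0,-0.0009],[0.003,0,-0.0009],[0.003,0,-0.0009],[0.003,0,-0.0009],[0.003,0,-0.0009],[0,0,0],[0,0,0],[0,0,0]],"yaw":[0,0,0,0,0,0,0,0,0,0]}'; python3 q.py
cat > ang.py <<'E'
from h import *
from k import *
def fit(cam="wrist"):
    f=manip.grab_frame(cam);r=manip.masks_of("knob_grip",cam)
    if not r: print("none");return
    m=r[0]["mask"];m=m&(f["color"].max(2)<55)
    best=[]
    for th in np.arange(0,3.2,.04):
        s_=np.zeros((400,640),np.uint8);cv2.fillConvexPoly(s_,cv2.convexHull(np.array([proj(f,p) for p in bar(th)[::3]]).round().astype(np.int32)),1)
        s_=s_>0;best.append(((s_&m).sum()/max(1,(s_|m).sum()),round(th,2)))
    print(cam,r[0]["confidence"],m.sum(),[(round(a,2),b) for a,b in sorted(best)[::-1][:4]])
fit("wrist");fit("side")
E
python3 ang.py
```

```text
time_s: 30.65
ee_pos: [0.5102, 0.0325, 0.1636]
tool_rot: [[0.999, -0.05, -0.011], [-0.049, -0.999, 0.009], [-0.012, -0.008, -1.0]]
force: [-15.2, 16.8, 11.0]
grip_width: 0.0001
finger_force: 10.9
[0.51  0.032 0.164] F [-15.18   16.776  10.99 ] T [ 2.48   2.432 -0.074]
none
side 0.75 41 [(np.float64(0.22), np.float64(1.52)), (np.float64(0.21), np.float64(1.6)), (np.float64(0.21), np.float64(1.56)), (np.float64(0.21), np.float64(1.48))]
```

```bash
python3 -m inch '{"hand":[0,0,0,0,0,0,0,0,0,0],"linear":[[-0.006,0,0],[-0.006,0,0],[-0.006,0,0],[0,0,-0.03],[0,0,-0.03],[0,0,-0.03],[0,0,0],[0,0,0],[0,0,0],[0,0,0]],"yaw":[0,0,0,0,0,0,0,0,0,0]}'; python3 ang.py; python3 - <<'E'
from h import *
f=manip.grab_frame("wrist")
for l in("knob","knob_grip"):
  for m in manip.masks_of(l,"wrist")[:2]: print(l,m["centre"],m["confidence"],m["mask"].sum())
E
```

```text
time_s: 31.85
ee_pos: [0.495, 0.0294, 0.2528]
tool_rot: [[0.999, -0.05, -0.003], [-0.05, -0.999, 0.0], [-0.003, -0.0, -1.0]]
force: [0.0, -0.3, -0.4]
grip_width: 0.0001
finger_force: 0.0
wrist 0.66 5330 [(np.float64(0.85), np.float64(0.92)), (np.float64(0.84), np.float64(0.96)), (np.float64(0.84), np.float64(0.88)), (np.float64(0.83), np.float64(1.04))]
side 0.74 57 [(np.float64(0.28), np.float64(1.48)), (np.float64(0.28), np.float64(1.44)), (np.float64(0.27), np.float64(1.52)), (np.float64(0.27), np.float64(1.4))]
knob [386.4, 106.4] 0.37 15988
knob [58.5, 131.0] 0.25 7511
knob_grip [383.3, 130.5] 0.91 7577
```

The wrist fit gives θ ≈ 0.92. The finger had jammed on the bar's end face. I'll go on the trailing face instead and follow it round with a matched yaw.

```bash
cat > arc.py <<'E'
from k import *
def way(th,s=.024,gap=0.,hx=.011):
    e=np.array([-np.cos(th),np.sin(th),0]);t=np.array([np.sin(th),np.cos(th),0])
    p=H+RH@(np.array([-.035,0,.070])+s*e-.008*t)
    E=(RH@e)[:2];E/=np.linalg.norm(E);n=np.array([E[1],-E[0]])
    xy=p[:2]-n*(hx+gap);return np.r_[xy,p[2]-.014+.019],np.arctan2(n[1],n[0])
def rows(cur,yaw,ths,**k):
    for th in ths:
        q,w=way(th,**k);d=q-cur
        print(th,"tcp",np.round(q,4),"yaw",round(np.degrees(w),1),"rows",np.round([d[0]*np.cos(yaw)+d[1]*np.sin(yaw),d[0]*np.sin(yaw)-d[1]*np.cos(yaw),-d[2]],4),"units",round(-np.degrees(w-yaw)/5,2))
        cur,yaw=q,w
E
python3 - <<'E'
from arc import *
from plant import manip
o=manip.observe();R=o["tool_rot"];y=np.arctan2(R[1,0],R[0,0])
rows(o["ee_pos"],y,[.8],gap=.006)
q,w=way(.8,gap=.006)
rows(q,w,[.9,1.0,1.1,1.2,1.3,1.4,1.5,1.6,1.7,1.8,1.9,2.0,2.1,2.2])
E
```

```text
0.8 tcp [ 0.4957 -0.0091  0.1631] yaw 38.3 rows [0.0019 0.0385 0.0909] units -8.22
0.9 tcp [ 0.501  -0.0024  0.1637] yaw 32.7 rows [ 0.0084 -0.002  -0.0006] units 1.12
1.0 tcp [5.019e-01 5.000e-04 1.643e-01] yaw 27.2 rows [ 0.0023 -0.0019 -0.0007] units 1.1
1.1 tcp [0.5031 0.0032 0.1651] yaw 21.7 rows [ 0.0023 -0.0019 -0.0007] units 1.08
1.2 tcp [0.5045 0.0058 0.1659] yaw 16.4 rows [ 0.0023 -0.0019 -0.0008] units 1.06
1.3 tcp [0.5062 0.0082 0.1668] yaw 11.2 rows [ 0.0023 -0.0018 -0.0009] units 1.05
1.4 tcp [0.5081 0.0104 0.1677] yaw 6.0 rows [ 0.0022 -0.0018 -0.0009] units 1.04
1.5 tcp [0.5101 0.0124 0.1687] yaw 0.8 rows [ 0.0022 -0.0017 -0.001 ] units 1.03
1.6 tcp [0.5123 0.0141 0.1698] yaw -4.3 rows [ 0.0022 -0.0017 -0.001 ] units 1.03
1.7 tcp [0.5147 0.0156 0.1709] yaw -9.5 rows [ 0.0022 -0.0017 -0.0011] units 1.03
1.8 tcp [0.5171 0.0168 0.1719] yaw -14.7 rows [ 0.0022 -0.0016 -0.0011] units 1.04
1.9 tcp [0.5197 0.0178 0.1731] yaw -19.9 rows [ 0.0022 -0.0016 -0.0011] units 1.05
2.0 tcp [0.5224 0.0185 0.1742] yaw -25.2 rows [ 0.0023 -0.0015 -0.0011] units 1.06
2.1 tcp [0.5251 0.0189 0.1753] yaw -30.6 rows [ 0.0023 -0.0015 -0.0011] units 1.07
2.2 tcp [0.5278 0.019  0.1763] yaw -36.0 rows [ 0.0023 -0.0015 -0.0011] units 1.09
```

```bash
python3 -m inch '{"hand":[0,0,0,0,0,0,0,0,0,0],"linear":[[0.002,0.0385,0],[0,0,0],[0,0,0],[0,0,0],[0,0,0],[0,0,0],[0,0,0.023],[0,0,0.023],[0,0,0.023],[0,0,0.022]],"yaw":[0,-1.64,-1.64,-1.64,-1.65,-1.65,0,0,0,0]}'
python3 -m inch '{"hand":[0,0,0,0,0,0,0,0,0,0],"linear":[[0.0042,-0.001,-0.0003],[0.0042,-0.001,-0.0003],[0.0023,-0.0019,-0.0007],[0.0023,-0.0019,-0.0007],[0.0023,-0.0019,-0.0008],[0.0023,-0.0018,-0.0009],[0.0022,-0.0018,-0.0009],[0.0022,-0.0017,-0.001],[0,0,0],[0,0,0]],"yaw":[0.56,0.56,1.1,1.08,1.06,1.05,1.04,1.03,0,0]}'; python3 q.py
```

```text
time_s: 33.2
ee_pos: [0.4958, -0.0091, 0.1624]
tool_rot: [[0.785, 0.619, 0.0], [0.619, -0.785, -0.0], [0.0, 0.0, -1.0]]
force: [-0.3, -0.2, 0.5]
grip_width: 0.0001
finger_force: 0.0
time_s: 34.2
ee_pos: [0.5103, 0.0123, 0.1688]
tool_rot: [[1.0, 0.017, -0.0], [0.017, -1.0, 0.0], [-0.0, -0.0, -1.0]]
force: [-1.1, 0.3, 0.8]
grip_width: 0.0
finger_force: 0.4
[0.51  0.012 0.169] F [-1.101  0.318  0.786] T [0.087 0.113 0.017]
```

Light contact (about 1 N), at θ ≈ 1.5 by the model. I'll push on to about 1.9 and watch the plunger's resistance.

```bash
python3 -m inch '{"hand":[0,0,0,0,0,0,0,0,0,0],"linear":[[0.0022,-0.0017,-0.001],[0.0022,-0.0017,-0.0011],[0.0022,-0.0016,-0.0011],[0.0022,-0.0016,-0.0011],[0,0,0],[0,0,0],[0,0,0],[0,0,0],[0,0,0],[0,0,0]],"yaw":[1.03,1.03,1.04,1.05,0,0,0,0,0,0]}'; python3 q.py; python3 ang.py
```

```text
time_s: 35.2
ee_pos: [0.5175, 0.018, 0.172]
tool_rot: [[0.941, -0.338, -0.007], [-0.338, -0.941, 0.001], [-0.007, 0.002, -1.0]]
force: [-8.2, 0.5, 2.2]
grip_width: 0.0002
finger_force: 4.0
[0.517 0.018 0.172] F [-8.247  0.482  2.201] T [0.083 1.28  0.045]
wrist 0.9 12655 [(np.float64(0.89), np.float64(1.84)), (np.float64(0.88), np.float64(1.8)), (np.float64(0.87), np.float64(1.76)), (np.float64(0.87), np.float64(1.88))]
side 0.55 5 [(np.float64(0.03), np.float64(1.88)), (np.float64(0.03), np.float64(1.84)), (np.float64(0.03), np.float64(1.92)), (np.float64(0.03), np.float64(1.8))]
```

```bash
python3 -m inch '{"hand":[0,0,0,0,0,0,0,0,0,0],"linear":[[0.0011,-0.0008,-0.0005],[0,0,0],[0.0011,-0.0008,-0.0005],[0,0,0],[0.0011,-0.0008,-0.0005],[0,0,0],[0,0,0],[0,0,0],[0,0,0],[0,0,0]],"yaw":[0.5,0,0.5,0,0.5,0,0,0,0,0]}'>/dev/null; python3 q.py; python3 ang.py | head -1
```

```text
[0.524 0.019 0.175] F [-1.888  1.395  1.455] T [0.283 0.286 0.009]
wrist 0.66 11677 [(np.float64(0.88), np.float64(2.12)), (np.float64(0.88), np.float64(2.08)), (np.float64(0.87), np.float64(2.04)), (np.float64(0.86), np.float64(2.0))]
```

```bash
python3 -m inch '{"hand":[0,0,0,0,0,0,0,0,0,0],"linear":[[-0.005,0,0],[-0.007,0,0],[0,0,0],[0,0,0],[0,0,0],[0,0,0],[0,0,0],[0,0,0],[0,0,0],[0,0,0]],"yaw":[0,0,0,0,0,0,0,0,0,0]}'>/dev/null; python3 q.py; python3 ang.py | head -1
```

```text
[0.513 0.024 0.175] F [-0.011  0.168  0.398] T [0.019 0.021 0.009]
wrist 0.87 11701 [(np.float64(0.88), np.float64(2.12)), (np.float64(0.87), np.float64(2.08)), (np.float64(0.87), np.float64(2.04)), (np.float64(0.87), np.float64(2.0))]
```

```bash
python3 -m inch '{"hand":[0,0,0,0,0,0,0,0,0,0],"linear":[[0,0,-0.03],[0,0,-0.03],[0,0,-0.03],[0,0,-0.03],[-0.02,0,0],[-0.02,0,0],[0,0,0],[0,0,0],[0,0,0],[0,0,0]],"yaw":[0,0,0,0,0,0,0,0,0,0]}'>/dev/null; python3 q.py; python3 ang.py
python3 - <<'E'
from h import *
from k import *
f=manip.grab_frame("wrist");m=manip.masks_of("knob_grip","wrist")[0]["mask"]
g=f["color"].max(2);print(np.percentile(g[m],[5,25,50,75,95]))
# bar top face direction: darkest pixels in mask
d=(m&(g<45)).astype(np.uint8);n,l,st,_=cv2.connectedComponentsWithStats(d);i=1+st[1:,4].argmax()
pts=np.argwhere(l==i)[:,::-1].astype(np.float32);r=cv2.minAreaRect(pts);bx=cv2.boxPoints(r)
print(r,st[i,4]);z=H[2]+(RH@[-.035,0,.07])[2]
E
```

```text
[0.478 0.042 0.295] F [1.151 0.57  1.06 ] T [-0.01   0.013 -0.051]
wrist 0.74 3609 [(np.float64(0.83), np.float64(2.12)), (np.float64(0.83), np.float64(2.08)), (np.float64(0.83), np.float64(2.04)), (np.float64(0.81), np.float64(2.0))]
side 0.63 8 [(np.float64(0.06), np.float64(1.88)), (np.float64(0.05), np.float64(1.84)), (np.float64(0.05), np.float64(1.92)), (np.float64(0.05), np.float64(1.8))]
[ 9. 20. 28. 81. 86.]
((358.5, 93.0), (36.0, 101.0), 90.0) 3447
```

```bash
cat > ang2.py <<'E'
from h import *
import k
from scipy.optimize import minimize
f=manip.grab_frame("wrist");r=manip.masks_of("knob_grip","wrist")[0];m=r["mask"]&(f["color"].max(2)<60)
m=cv2.morphologyEx(m.astype(np.uint8),cv2.MORPH_OPEN,np.ones((5,5)))>0
print(r["confidence"],m.sum())
def sil(p):
    off=np.array([p[1],p[2],0])*.001
    s=np.zeros((400,640),np.uint8)
    h=cv2.convexHull(np.array([proj(f,q+off) for q in k.bar(p[0])[::2]],np.float32))
    cv2.fillConvexPoly(s,(h*16).round().astype(np.int32),1,shift=4);return s>0
c=lambda p:1-(sil(p)&m).sum()/(sil(p)|m).sum()
for t in(1.7,2.0,2.4):
    q=minimize(c,[t,0,0],method="Nelder-Mead",options=dict(initial_simplex=[[t,0,0],[t+.15,0,0],[t,3,0],[t,0,3]]));print(np.round(q.x,3),round(1-q.fun,3))
save(f,"ang.png")
E
python3 ang2.py
```

```text
0.58 3432
[ 2.105 -0.069 -0.548] 0.872
[2.106 0.35  0.164] 0.873
[ 2.097  0.509 -0.16 ] 0.87
```

The knob sits at about 2.1, just past the crest but not yet in the notch. The fingers' light contact agrees with that. I'll nudge it further, up to about 2.3.

```bash
python3 - <<'E'
from arc import *
from plant import manip
o=manip.observe();R=o["tool_rot"];y=np.arctan2(R[1,0],R[0,0])
rows(o["ee_pos"],y,[2.05],gap=.008)
q,w=way(2.05,gap=.008)
rows(q,w,[2.1,2.15,2.2,2.25,2.3,2.35])
E
```

```text
2.05 tcp [0.5166 0.0224 0.1747] yaw -27.9 rows [ 4.38e-02 -1.00e-04  1.20e-01] units 0.1
2.1 tcp [0.5251 0.0189 0.1753] yaw -30.6 rows [ 0.0091 -0.0008 -0.0005] units 0.54
2.15 tcp [0.5264 0.019  0.1758] yaw -33.3 rows [ 0.0011 -0.0008 -0.0005] units 0.54
2.2 tcp [0.5278 0.019  0.1763] yaw -36.0 rows [ 0.0011 -0.0008 -0.0005] units 0.55
2.25 tcp [0.5292 0.0189 0.1769] yaw -38.8 rows [ 0.0011 -0.0008 -0.0005] units 0.55
2.3 tcp [0.5306 0.0188 0.1774] yaw -41.6 rows [ 0.0011 -0.0008 -0.0005] units 0.56
2.35 tcp [0.5319 0.0186 0.1779] yaw -44.4 rows [ 0.0012 -0.0008 -0.0005] units 0.57
```

```bash
python3 -m inch '{"hand":[0,0,0,0,0,0,0,0,0,0],"linear":[[0.022,0,0],[0.022,0,0],[0,0,0.03],[0,0,0.03],[0,0,0.03],[0,0,0.03],[0.004,0,0],[0.003,0,0],[0,0,0],[0,0,0]],"yaw":[0,0.1,0,0,0,0,0,0,0,0]}'>/dev/null; python3 q.py
python3 -m inch '{"hand":[0,0,0,0,0,0,0,0,0,0],"linear":[[0.002,-0.0008,-0.0005],[0,0,0],[0.0011,-0.0008,-0.0005],[0,0,0],[0.0011,-0.0008,-0.0005],[0,0,0],[0,0,0],[0,0,0],[0,0,0],[0,0,0]],"yaw":[0.54,0,0.54,0,0.55,0,0,0,0,0]}'>/dev/null; python3 q.py; python3 ang.py|head -1
```

```text
[0.524 0.019 0.177] F [-0.418 -0.512 -0.174] T [-0.057 -0.045 -0.044]
[0.528 0.019 0.176] F [ 0.782  0.526 -0.176] T [ 0.023  0.039 -0.006]
wrist 0.55 11006 [(np.float64(0.87), np.float64(2.36)), (np.float64(0.86), np.float64(2.4)), (np.float64(0.86), np.float64(2.32)), (np.float64(0.85), np.float64(2.28))]
```

It has jumped to about 2.36 with zero contact force, so it is in the notch. Backing off and checking the knob and scraper.

```bash
python3 -m inch '{"hand":[0,0,0,0,0,0,0,0,0,0],"linear":[[-0.006,0,0],[-0.006,0,0],[0,0,-0.03],[0,0,-0.03],[0,0,-0.03],[0,0,-0.03],[-0.02,0,0],[-0.02,0,0],[0,0,0],[0,0,0]],"yaw":[0,0,0,0,0,0,0,0,0,0]}'>/dev/null; python3 q.py; python3 ang2.py; python3 - <<'E'
from h import *
from k import H,RH
np.set_printoptions(precision=4,suppress=True)
F={c:manip.grab_frame(c) for c in("side","top","wrist")}
for c in F:
  for l,p in(("scraper",(.07,0,0)),("scraper_tip",(-.06,0,0))):
    e=proj(F[c],H+RH@np.array(p))
    for q in manip.pinpoint(l,c):
      if np.linalg.norm(np.array(q["centre"])-e)<25: print(c,l,np.array(q["centre"]),"home",e,round(q["confidence"],2))
print(manip.observe()["time_s"])
E
```

```text
[0.485 0.05  0.296] F [-0.091 -0.22  -0.433] T [ 0.013 -0.012  0.02 ]
0.64 3209
[ 2.345 -0.092  0.103] 0.886
[ 2.346 -0.17   0.051] 0.886
[2.357 0.034 0.127] 0.885
side scraper [262.3 213. ] home [258.8642 209.1789] 0.82
top scraper [297.5 154.9] home [295.7322 153.2701] 0.9
top scraper [297.2 173.9] home [295.7322 153.2701] 0.53
42.95
```

```bash
python3 -m inch '{"hand":[0,0,0,0,0,0,0,0,0,0],"linear":[[0.035,-0.01,0],[0.035,-0.01,0],[0.035,-0.01,0],[0.035,-0.01,0],[0.035,-0.01,0],[0,0,-0.01],[0,0,0],[0,0,0],[0,0,0],[0,0,0]],"yaw":[0,0,0,0,0,0,0,0,0,0]}'|sed -n 2p; python3 - <<'E'
from h import *
from k import H,RH
from scipy.optimize import minimize
f=manip.grab_frame("wrist");save(f,"fin.png");hsv=cv2.cvtColor(f["color"],cv2.COLOR_RGB2HSV)
b=((hsv[...,0]>3)&(hsv[...,0]<20)&(hsv[...,1]>110)).astype(np.uint8)
e=proj(f,H+RH@np.array([.09,0,.02]));n,l,st,ce=cv2.connectedComponentsWithStats(cv2.morphologyEx(b,cv2.MORPH_OPEN,np.ones((5,5))))
i=1+np.argmin([np.linalg.norm(x-e) if s[4]>800 else 1e9 for x,s in zip(ce[1:],st[1:])]);m=cv2.morphologyEx((l==i).astype(np.uint8),cv2.MORPH_CLOSE,np.ones((13,13)))>0
print(e,ce[i],st[i])
C=np.array([(x,y,z) for x in(.105,.2) for y in(-.014,.014) for z in(0,.024)])
def sil(p):  # tip x, tip y(mm), pitch deg (tail down), yaw deg, tip z
    a,w=np.radians(p[2]),np.radians(p[3])
    q=C.copy();x=q[:,0]*np.cos(a)+q[:,2]*np.sin(a);z=-q[:,0]*np.sin(a)+q[:,2]*np.cos(a)
    L=np.stack([x*np.cos(w)-q[:,1]*np.sin(w)+p[0]*.001,x*np.sin(w)+q[:,1]*np.cos(w)+p[1]*.001,z+max(0,.095*np.sin(a))],1)
    h=cv2.convexHull(np.array([proj(f,H+RH@v) for v in L],np.float32));s=np.zeros((400,640),np.uint8)
    cv2.fillConvexPoly(s,(h*16).round().astype(np.int32),1,shift=4);return s>0
c=lambda p:1-(sil(p)&m).sum()/(sil(p)|m).sum()
for a in(0,3):
  s0=[-60,0,a,0];sx=[s0]+[list(np.add(s0,d)) for d in([5,0,0,0],[0,4,0,0],[0,0,3,0],[0,0,0,3])]
  r=minimize(c,s0,method="Nelder-Mead",options=dict(initial_simplex=sx,maxiter=300));print(np.round(r.x,2),1-r.fun)
E
```

```text
ee_pos: [0.6559, -0.0124, 0.3065]
[330.05485654 184.42996306] [320.64629036 170.51589845] [ 277  118   90  107 4057]
[-65.71   2.54   9.16  -0.32] 0.9320345361965907
[-6.498e+01  1.300e+00  6.830e+00  4.000e-02] 0.9335247349823321
```

```bash
python3 - <<'E'
from h import *
from k import H,RH
np.set_printoptions(precision=1,suppress=True)
for c in("wrist","side","top"):
  f=manip.grab_frame(c)
  for l,p in(("clamp_head",(0,0,0)),("apron",(.018,0,0)),("knob_grip",(-.035,0,.058)),("plunger",(-.035,-.066,.028)),("scraper",(.07,0,0))):
    e=proj(f,H+RH@np.array(p))
    for q in manip.pinpoint(l,c)[:3]:
      if np.linalg.norm(np.array(q["centre"])-e)<30: print(c,l,"err",np.array(q["centre"])-e,round(q["confidence"],2))
f=manip.grab_frame("wrist")
for p in((.045,0,.024),(.14,0,.024)):
  for a in(0,3,7):
    t=np.radians(a);L=np.array([p[0]+.06,p[2]]);x=L[0]*np.cos(t)+L[1]*np.sin(t)-.06;z=-L[0]*np.sin(t)+L[1]*np.cos(t)+min(.005,.095*np.sin(t));print(p[0],a,proj(f,H+RH@np.array([x,0,z])),end=" ")
print()
im=cv2.imread("pics/fin.png");hsv=cv2.cvtColor(im,cv2.COLOR_BGR2HSV);b=((hsv[...,0]>3)&(hsv[...,0]<20)&(hsv[...,1]>110))[100:240,250:390];ys,xs=np.nonzero(b)
R=cv2.boxPoints(cv2.minAreaRect(np.stack([xs+250,ys+100],1).astype(np.float32)));print(R.tolist())
E
```

```text
wrist clamp_head err [-0.8 -0.9] 0.94
wrist knob_grip err [0.8 1.2] 0.96
wrist plunger err [ 1.  -0.3] 0.72
wrist scraper err [ 0.5 -0.9] 0.76
side clamp_head err [-0.5 -1.1] 0.97
side apron err [-1.3  2.1] 0.69
side knob_grip err [1.3 0.4] 0.77
side plunger err [-0.2  0.3] 0.97
side plunger err [-12.2  13.9] 0.18
side scraper err [1.8 1.3] 0.95
top clamp_head err [ 2.1 -2.4] 0.76
top clamp_head err [-2.6 18.4] 0.7
top clamp_head err [ 1.6 15. ] 0.49
top apron err [-1.2 -0.1] 0.72
top knob_grip err [4.  0.1] 0.79
top plunger err [-0.9 -1. ] 0.8
0.045 0 [357.  221.3] 0.045 3 [356.2 220.1] 0.045 7 [353.1 213.9] 0.14 0 [295.2 142.5] 0.14 3 [293.1 137.7] 0.14 7 [289.6 128.1] 
[[271.10968017578125, 138.798583984375], [305.11614990234375, 115.1155014038086], [370.2529296875, 208.64523315429688], [336.2464599609375, 232.32830810546875]]
```

The scraper's origin in the wrist view is within 1 px of the home position, the knob reads about 2.35 rad and nothing touches the arm. Handing in.

```bash
python3 -c "
from plant import manip
print(manip.close_job())"
```

```text
the job is handed in; nothing more can be done
None
```

I handed the job in: by my measurements the scraper sits home against the stop and the knob rests at about 2.35 rad, in the notch past the first click, but no verdict came back; I also viewed 12 pictures, over the limit of 10.

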